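Wedge the plan cupboard's door open

TASK

Wedge the plywood cupboard's door open: first stand the pump bottle aside, upright on the desk and clear of the door's whole swing, then swing the door square to the cupboard's front. Take the long timber wedge by its thick end (not the small shim, which is too thin) and, holding it, tap its thin end under the door near the free corner until it has raised the door two or three millimetres and holds it fast; leave the wedge there, flat on the desk. Do not hit the bottle with the door or shift anything else on the desk.

Things in the scene. Friction and masses are not known exactly. Their poses are not given: they have to be found in the camera images.
- cupboard: Low plywood cupboard, 262 mm wide, 300 deep, top 243 mm above the desk, fixed. Origin on the desk straight under the hinge pins (as point door_hinge). Its +x points from the open front to the back, +y along the front from the hinge side to the other side; the carcass's front lies at x = +10 mm, its sides at y = -2 and +260 mm.
- door_hinge (a point): Point on the desk on the upright hinge axis of the door.
- door (a joint): Door angle, rad: 0 shut, 1.571 square to the cupboard's front, limit 2.6; ajar at the start. Seen from above it opens counterclockwise: at angle a the door runs from the hinge along the cupboard's direction (-sin a, cos a), so shut along +y, square along -x. The hinge is stiff (about 0.12 N m) and keeps the door where it is left.
- door_lift (a joint): How far the door has been raised on its hinge pins, in m: 0 hanging, at most 0.006. The door hangs loosely on lift-off hinges; raising it takes its weight, 5 N, and 1.2 N more for each mm.
- door_panel: The door's plywood panel, 15 mm thick, from 6 to 247 mm out from the hinge axis, its edges 13 and 243 mm above the desk when not raised. Origin on the hinge axis at desk level; y runs along its middle plane to the free end, -x out of its outer face, which has a bow handle 34 mm proud of the middle plane, 222 mm from the hinge, at heights 80 to 160 mm. The top edge can be pinched from above.
- door_corner (a point): Lower corner of the door's free end, on the panel's middle plane, 250 mm from the hinge axis, 13 mm above the desk.
- door_top (a point): Upper corner of the door's free end, on the panel's middle plane, 250 mm from the hinge axis, 243 mm above the desk.
- wedge: The long timber wedge, 150 x 38 mm, lying on its flat face, height rising evenly from 4 mm (thin end) to 30 mm (thick end): it meets the door's edge with 52 mm under the door and raises it 1 mm for each further 5.8 mm. Origin: middle of the underside; +x to the thin end. 70 g. Driving it in takes about 1.5 times the door's pressure on it; it stays jammed when let go.
- wedge_toe (a point): Middle of the wedge's thin end, on its underside, 75 mm from the wedge's origin.
- pump_bottle: White and clear pump bottle, round body of 50 mm diameter, straight up to 80 mm, pump head up to 118 mm with a short spout along its +x (19 mm from the axis). Origin at the centre of its foot. 130 g. It stands in the swing of the door.
- shim: Small timber shim of the same wood, 100 mm long, 38 mm wide, 3 to 10 mm high: too thin for the door's gap. Origin in the middle of its underside. A bystander.
- offcut: Block of the same timber, 90 x 45 x 22 mm, origin at the middle of its underside. A bystander.
- mug: White mug, 80 mm across and 90 mm high, handle to its +y, origin at the centre of its foot. A bystander.
- stapler: Black stapler, 135 mm long (its x) 36 mm wide, 55 mm high, origin at the middle of its underside. A bystander.
- tape_measure: Grey tape measure, 66 mm long (its x), 38 mm wide, 68 mm high, with a steel tongue to 46 mm along +x; origin at the middle of its underside. A bystander.
- calculator: Desk calculator, 150 mm (its x) by 95 mm, 16 mm high, origin at the middle of its underside. A bystander.
- mouse: Black mouse, 104 mm (its x) by 58 mm, 31 mm high, on a round 3 mm mat of 190 mm diameter; origin at the middle of its underside. A bystander.
Not all that is in view belongs to the job. Leave any orange look-alike of the pump_bottle alone.

How it is judged:
On the way, in this order (a step that is already met when the one before it is completed fails the run):
1. the pump bottle stands upright on the desk, let go, out of the door's reach (horizontal distance between pump_bottle and door_hinge above 0.275 m and height (world z) of pump_bottle below 0.006 m and angle between pump_bottle's own z axis and vertical below 0.1 rad and contact force between the fingers and pump_bottle below 0.1 N), for 0.2 s.
2. the door is square to the cupboard's front within 10 degrees, not raised (value of joint door between 1.396 and 1.745 rad and value of joint door_lift below 0.001 m), for 0.2 s.
3. the wedge, held in the fingers, begins to raise the door (contact force between the fingers and wedge above 1 N and contact force between wedge and door_panel above 1 N and value of joint door_lift above 0.0005 m), for 0.05 s.
At the end, for the whole second after the job is handed in: Door square to the front within 10 degrees, raised 1.5 to 5 mm by the wedge, which presses on it with over 4 N, lies flat, thin end within 120 mm of the free corner; bottle upright on the desk, its axis over 275 mm from the hinge axis; all at rest and let go (value of joint door between 1.396 and 1.745 rad and value of joint door_lift between 0.0015 and 0.005 m and contact force between wedge and door_panel above 4 N and horizontal distance between wedge_toe and door_corner below 0.12 m and angle between wedge's own z axis and vertical below 0.06 rad and height (world z) of wedge below 0.004 m and linear speed of each of wedge, pump_bottle below 0.02 m/s and horizontal distance between pump_bottle and door_hinge above 0.275 m and height (world z) of pump_bottle below 0.006 m and angle between pump_bottle's own z axis and vertical below 0.1 rad); the robot touches nothing.
It fails at once if the door hits the bottle (contact force between door_panel and pump_bottle above 1 N).
It fails at once if the bottle is tipped over (angle between pump_bottle's own z axis and vertical above 0.6 rad).
It fails at once if another thing on the desk is shifted by more than 25 mm (distance of any of shim, offcut, mug, stapler, tape_measure, calculator, mouse from where it was at the start of the episode above 0.025 m).
It also fails if it takes over 69 s, if anything falls off the work surface, if the arm or the gripper's body presses on something with over 40 N, if the wrist force passes 120 N, or if a joint passes its speed limit or range.

ROBOT

A 7-joint arm with a two-finger parallel gripper is mounted at the origin on the work surface. World frame = base frame: x ahead of the robot, y to its left, z up, the work surface at z = 0. Lengths are in m, angles in rad, forces in N, time in s.
With the tool pointing down it reaches from about 0.425 to 0.925 m from the base axis. Payload 6.8 kg.
Tool frame: the origin (TCP) lies midway between the tips of the shut fingers; the grasp point (between the pads) lies r.grip_point_offset behind it (r.grip_point_offset is the distance from the TCP to the grasp point, in m); z points along the fingers, y is the direction in which the jaws open and shut (so a half turn about z gives the same grasp; the last joint's range is limited). The gripper opens to 85 mm and grips with 20 to 120 N. Pads are 22 mm wide; open, the fingers measure 114 mm over their backs; the gripper's body (76 mm by 85 mm) begins 54 mm behind the grasp point. The pads swing forward as they close: fully open they stand 13 mm farther back than shut.
Start: joints at [-0.108, 0.477, 0.022, 1.555, -0.011, 1.109, -0.083], TCP at [0.675, 0, 0.231] pointing down, gripper open.
Joint ranges: [-2.96, 2.96], [-0.34, 2.1], [-1.41, 1.46], [0.24, 2.44], [-1.37, 4.51], [0.17, 1.92], [-2.96, 2.96]. Speed limits (rad/s): [2.39, 2.39, 3.14, 3.14, 3.14, 3.14, 3.14].

INTERFACE

Orientations are given as a rotation vector (axis times angle).
In Python, from bench import r gives the robot as it stands. The module is installed in compiled form; this text tells all that it offers.
- The arm moves only by the tool play_rows, never from a script. Its argument "deltas" is a list of rows, each a list of 3 entries, a list of its own where there are three numbers: the finger opening in mm, from 0 to 85.4, then the shift along the tool's x, y, z in mm, then the turn, a rotation vector about the tool's x, y, z in rad. A call has 1 to 8 rows; each row is the pose to reach, as a shift and turn from the pose measured when the call began, along the tool's axes at that moment; what a row does not reach only later rows make up. A row lasts 1/8 s, in which the tool goes at most 62.5 mm and 10.7 degrees, less where a joint would pass 70% of its speed; a pose out of reach is approached as far as the arm can. A call with a gripper value outside its range is refused whole. The fingers move at their own pace and stop on an object; "squeeze" is the grip in N (left out, the last holds). Time passes only in rows, so rows that repeat a pose let the fingers close. It gives the time, the measured TCP pose, the force and the opening at its end, in the units of the state.
- r.get_obs(): the state, without advancing time (a new reading comes with each control period).
- r.grab_frame(name): name is "scene" or "side" or "wrist"; returns (picture, depth): 420x560x3 uint8, red, green, blue; 420x560 float32, m along the optical axis (not along the pixel's ray), 0 where there is no reading.
- r.camera_model(name): a dict with "mtx" (3x3 intrinsics, pixels), "rvec" (rotation vector, rad) and "tvec" (3), from world to camera coordinates, as OpenCV has them; the wrist camera has in their place "T_tool_cam" (4x4, takes a point from camera to tool coordinates, whose origin is the TCP and whose axes are the flange's). Camera axes: x right, y down, z forward; pixel columns grow to the right and rows downward; lengths in m; the calibration is good to about 2 mm. A picture is of the moment at which its call begins: read the wrist's pose just before it. camera_model takes no time and is no camera call.
- r.hand_in(): hands the job in, once; it reports no verdict.
The state is a dict: "clock": time; "joints": joint angles; "qvel": joint speeds; "tau": joint torques, N m; "tcp_pos": TCP position; "orientation": TCP orientation; "contact_force": force on the tool from outside, world axes, zero at the start; "moment": the same for the moment, N m; "grip_width": finger opening in m.
Only numpy, scipy, OpenCV 4.12 (cv2) and the standard library are available. Lean on these libraries where they do the work, as an engineer would, in place of code of your own. Each camera call takes 0.05 s, during which the arm holds its last target. There are 200 camera calls.

## Working session

There is one attempt and no reset: what is moved stays moved. The work goes in short steps, Python scripts to look and compute and a tool call to move; the robot and the scene stay as the last step left them, time stands still between calls to the robot, and variables do not carry over. Pictures are saved under pics/ and viewed, about 8 in all and at most 12, crops included, and the job is handed in when it is done.

Besides the shell and the picture viewer there is one more tool, called after "Emit:" by a JSON object that holds its "method" and its "body". play_rows: Moves the arm, as the interface text tells. Its arguments: {"type":"object","properties":{"deltas":{"type":"array"},"squeeze":{"type":"number"}},"required":["deltas"]}

```bash
mkdir -p pics
cat > h.py <<'E'
import numpy as np, cv2
from bench import r
from scipy.spatial.transform import Rotation as R
def cam(n,o=None):
    m=r.camera_model(n); K=np.array(m["mtx"])
    if n=="wrist":
        T=np.array(m["T_tool_cam"]); Rt=R.from_rotvec(o["orientation"]).as_matrix()
        return K,Rt@T[:3,:3],Rt@T[:3,3]+np.array(o["tcp_pos"])
    Rc=R.from_rotvec(np.ravel(m["rvec"])).as_matrix()
    return K,Rc.T,-Rc.T@np.ravel(m["tvec"])
def ray(c,u,v,z):
    K,Rw,p=c; d=Rw@np.linalg.solve(K,[u,v,1.]); return p+d*(z-p[2])/d[2]
def cloud(c,dep):
    K,Rw,p=c; v,u=np.mgrid[:dep.shape[0],:dep.shape[1]]
    q=np.stack([(u-K[0,2])/K[0,0]*dep,(v-K[1,2])/K[1,1]*dep,dep],-1)
    return q@Rw.T+p
def snap(n,save=None):
    o=r.get_obs(); im,d=r.grab_frame(n); c=cam(n,o)
    if save: cv2.imwrite("pics/"+save,im[:,:,::-1])
    return im,d,c,cloud(c,d)
def tool(o,p):  # world vec -> tool mm
    return (R.from_rotvec(o["orientation"]).as_matrix().T@(np.array(p)-o["tcp_pos"])*1000).round(1)
E
python3 - <<'E'
from h import *
for n in ("scene","side","wrist"):
    im,d,c,P=snap(n,n+"0.png"); np.savez("%s0.npz"%n,im=im,d=d,P=P)
    print(n,c[2].round(3),c[1][:,2].round(2))
print(r.get_obs(),r.grip_point_offset)
a=[cv2.imread("pics/%s0.png"%n) for n in ("scene","side")]
E
```

```text
scene [1.019 0.619 1.355] [-0.29 -0.49 -0.82]
side [ 0.108 -0.89   1.138] [ 0.34  0.61 -0.72]
wrist [0.675 0.076 0.371] [-0.   -0.3  -0.95]
{'clock': 0.15, 'joints': array([-0.10808762,  0.47764152,  0.02233665,  1.55615664, -0.01155757,
        1.10930636, -0.08308343]), 'qvel': array([ 0.00162083, -0.00274043,  0.00151001, -0.00565877, -0.00069988,
       -0.00073215, -0.00052162]), 'tau': array([ 1.55385478e-03, -5.96924365e+01,  1.60940632e+00, -2.81490952e+01,
        1.26662746e-02,  6.56643446e-03,  5.58682734e-05]), 'tcp_pos': array([6.74570319e-01, 1.14021874e-05, 2.30556456e-01]), 'orientation': array([-2.22076254e+00, -2.22077563e+00,  1.58341041e-03]), 'contact_force': array([0.31558531, 0.56119738, 0.83713189]), 'moment': array([ 0.0371802 , -0.01515797,  0.01402646]), 'grip_width': 0.0852519096160305} 0.0187
```

View pics/scene0.png

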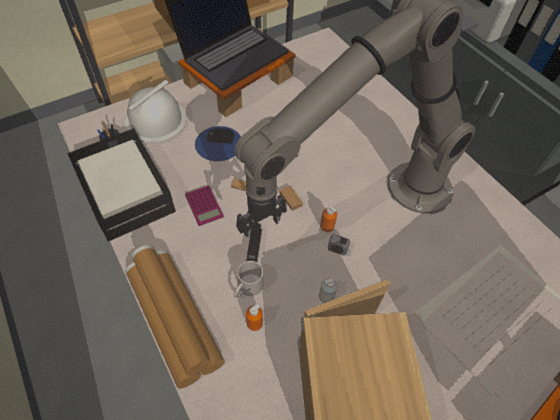

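View pics/side0.png

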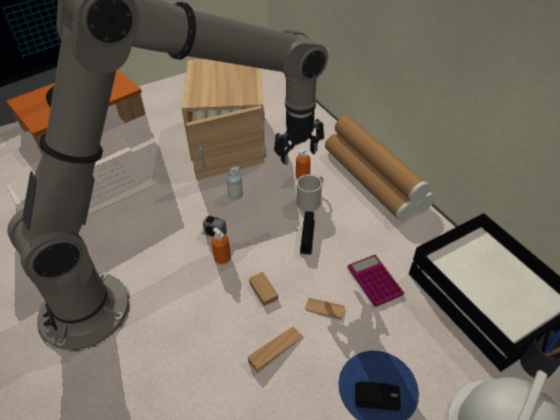

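Bottle: scene (328,288) and side (235,183). Wedge: side (275,348). Shim: side (325,308). Offcut: side (263,289). The door's free end (handle side) is at scene (388,284), and the hinge is near scene (305,315).

Run:
```python
from h import *
cs={n:cam(n) for n in("scene","side")}
for n in cs:
    z=np.load(n+"0.npz"); P=z["P"]; 
    m=(abs(P[...,2]-.243)<.006)&(z["d"]>0)&(P[...,1]<-.05)
    k,l,s,ce=cv2.connectedComponentsWithStats(m.astype(np.uint8))
    for i in range(1,k):
        if s[i,4]>60:
            q=P[l==i][:,:2].astype(np.float32); b=cv2.minAreaRect(q)
            print(n,"top",s[i],cv2.boxPoints(b).round(3).tolist(),b[1])
            pts=np.argwhere(l==i)[:,::-1]
            ap=cv2.approxPolyDP(cv2.convexHull(pts.astype(np.int32)),4,True)[:,0]
            print([(a.tolist(),ray(cs[n],*a.astype(float),.243)[:2].round(3).tolist()) for a in ap])
    # everything above the desk, low
    m=(P[...,2]>.0025)&(P[...,2]<.13)&(z["d"]>0)&(P[...,0]>.25)&(P[...,0]<1.1)&(abs(P[...,1])<.6)
    m=cv2.morphologyEx(m.astype(np.uint8),cv2.MORPH_OPEN,np.ones((2,2)))
    k,l,s,ce=cv2.connectedComponentsWithStats(m)
    for i in range(1,k):
        if s[i,4]>50:
            q=P[l==i]; b=cv2.minAreaRect(q[:,:2].astype(np.float32))
            print(n,s[i].tolist(),"c",np.round(b[0],3),np.round(b[1],3),round(b[2]),"zmax",q[:,2].max().round(3),z["im"][l==i].mean(0).round())
```

```text
scene top [176   0  71  35 235] [[0.1509999930858612, -1.0390000343322754], [0.15600000321865082, -1.062000036239624], [0.515999972820282, -0.9829999804496765], [0.5109999775886536, -0.9599999785423279]] (0.36897119879722595, 0.02330136112868786)
[([246, 0], [0.156, -1.044]), ([176, 34], [0.515, -0.968])]
scene top [526   0  34  23 117] [[-0.9340000152587891, -0.27300000190734863], [-0.9269999861717224, -0.4519999921321869], [-0.8949999809265137, -0.45100000500679016], [-0.9020000100135803, -0.2720000147819519]] (0.031564369797706604, 0.1794598549604416)
[([559, 21], [-0.904, -0.271]), ([526, 0], [-0.905, -0.448])]
scene [203, 130, 35, 33, 579] c [ 0.65 -0.34] [0.61  0.137] 64 zmax 0.575 [53. 55. 65.]
scene [79, 147, 102, 95, 5390] c [ 0.922 -0.137] [0.286 1.5  ] 3 zmax 1.355 [121. 115. 105.]
scene [232, 180, 15, 13, 137] c [ 0.652 -0.188] [0.379 0.049] 64 zmax 0.466 [131. 104.  76.]
scene [185, 186, 40, 42, 964] c [0.837 0.117] [1.062 0.119] 76 zmax 1.355 [108.  62.  77.]
scene [281, 187, 24, 24, 324] c [0.696 0.204] [1.049 0.085] 57 zmax 1.355 [139. 109.  79.]
scene [320, 206, 21, 
[... 1452 characters left out ...]
 c [ 0.515 -0.33 ] [1.382 0.09 ] 58 zmax 1.138 [90. 77. 67.]
side [410, 214, 148, 129, 10043] c [ 0.584 -0.588] [1.085 0.309] 16 zmax 1.138 [109. 106.  96.]
side [204, 217, 28, 50, 878] c [ 0.274 -0.395] [1.044 0.069] 72 zmax 1.138 [98. 69. 49.]
side [349, 256, 56, 52, 1572] c [ 0.478 -0.604] [0.922 0.159] 47 zmax 1.138 [93. 35. 61.]
side [250, 273, 30, 33, 556] c [ 0.308 -0.522] [0.834 0.076] 67 zmax 1.138 [138. 109.  77.]
side [310, 302, 36, 18, 348] c [ 0.325 -0.588] [0.738 0.094] 47 zmax 1.138 [139. 110.  78.]
side [249, 328, 53, 46, 940] c [ 0.239 -0.583] [0.656 0.125] 56 zmax 1.138 [142. 112.  79.]
side [355, 378, 45, 32, 744] c [ 0.328 -0.705] [0.568 0.089] 31 zmax 1.138 [15. 15. 17.]
```

```bash
python3 - <<'E'
from h import *
cs={n:cam(n) for n in("scene","side")}
for n in cs:
    z=np.load(n+"0.npz"); P=z["P"]; ok=(z["d"]>0)&(abs(P[...,1])<.9)&(P[...,0]>.1)&(P[...,0]<1.3)
    m=(abs(P[...,2]-.243)<.008)&ok
    k,l,s,ce=cv2.connectedComponentsWithStats(m.astype(np.uint8))
    for i in range(1,k):
        if s[i,4]>60:
            pts=np.argwhere(l==i)[:,::-1]
            ap=cv2.approxPolyDP(cv2.convexHull(pts.astype(np.int32)),3,True)[:,0]
            print(n,"top",s[i],[(a.tolist(),ray(cs[n],*a.astype(float),.243)[:2].round(3).tolist()) for a in ap])
    m=((P[...,2]>.003)&(P[...,2]<.13)&ok).astype(np.uint8)
    k,l,s,ce=cv2.connectedComponentsWithStats(m,connectivity=4)
    for i in range(1,k):
        if s[i,4]>50:
            q=P[l==i]; zm=np.percentile(q[:,2],98)
            e=q; md=np.median(q[:,:2],0); e=q[np.linalg.norm(q[:,:2]-md,axis=1)<.15]
            b=cv2.minAreaRect(e[:,:2].astype(np.float32))
            print(n,s[i].tolist(),"med",md.round(3),"c",np.round(b[0],3),np.round(b[1],3),round(b[2]),"z98",zm.round(3),z["im"][l==i].mean(0).round())
E
python3 - <<'E'
import cv2,sys
sys.path.insert(0,'.')
a=cv2.imread('pics/scene0.png')[170:420,180:460]; b=cv2.imread('pics/side0.png')[40:370,170:420]
a=cv2.resize(a,None,fx=1.43,fy=1.43,interpolation=2); b=cv2.resize(b,None,fx=1.6,fy=1.6,interpolation=2)
import numpy as np
c=np.zeros((528,800,3),np.uint8); c[:a.shape[0],:a.shape[1]]=a; c[:528,400:]=b[:528,:400]
cv2.imwrite('pics/crop1.png',c)
E
```

```text
scene top [  304   279   128   141 12162] [([431, 419], [0.594, 0.63]), ([314, 419], [0.822, 0.499]), ([305, 310], [0.699, 0.271]), ([388, 279], [0.46, 0.309]), ([406, 315], [0.484, 0.411])]
scene [189, 51, 102, 66, 1754] med [ 0.376 -0.733] c [ 0.36  -0.776] [0.251 0.175] 11 z98 0.128 [104.  67.  40.]
scene [67, 88, 121, 154, 9309] med [ 0.921 -0.55 ] c [ 0.937 -0.549] [0.296 0.266] 87 z98 0.124 [125. 120. 110.]
scene [195, 122, 44, 42, 918] med [ 0.553 -0.566] c [ 0.553 -0.578] [0.212 0.166] 53 z98 0.039 [55. 57. 70.]
scene [231, 178, 15, 14, 139] med [ 0.578 -0.339] c [ 0.581 -0.34 ] [0.06  0.052] 61 z98 0.015 [135. 106.  76.]
scene [279, 184, 28, 26, 343] med [ 0.447 -0.182] c [ 0.446 -0.193] [0.083 0.11 ] 12 z98 0.029 [138. 109.  80.]
scene [181, 185, 44, 42, 992] med [ 0.733 -0.314] c [ 0.732 -0.328] [0.183 0.11 ] 88 z98 0.023 [107.  62.  77.]
scene [386, 185, 24, 30, 150] med [0.109 0.011] c [0.113 0.01 ] [0.026 0.131] 0 z98 0.02 [114. 105.  97.]
scene [318, 205, 23, 30, 375] med [ 0.406 -0.017] c [ 0.374 -0.04 ] [0.106 0.075] 11 z98 0.12 [142.  93.  62.]
scene [233, 221, 33, 
[... 2200 characters left out ...]
 0.052] 88 z98 0.026 [138. 108.  76.]
side [115, 278, 15, 32, 162] med [ 0.106 -0.008] c [ 0.108 -0.003] [0.114 0.017] 90 z98 0.018 [107. 101.  93.]
side [311, 300, 34, 19, 356] med [ 0.569 -0.338] c [ 0.567 -0.33 ] [0.044 0.093] 42 z98 0.012 [141. 110.  77.]
side [248, 327, 54, 47, 936] med [ 0.376 -0.367] c [ 0.388 -0.362] [0.152 0.044] 12 z98 0.031 [144. 112.  78.]
side [353, 376, 55, 37, 1296] med [ 0.526 -0.594] c [ 0.541 -0.586] [0.086 0.125] 59 z98 0.037 [16. 17. 22.]
side [448, 378, 84, 42, 1748] med [ 0.68  -0.726] c [ 0.723 -0.724] [0.183 0.094] 3 z98 0.129 [154. 152. 141.]
side [541, 390, 19, 30, 153] med [ 0.789 -0.815] c [ 0.791 -0.814] [0.063 0.027] 75 z98 0.13 [114. 113. 104.]
```

View pics/crop1.png

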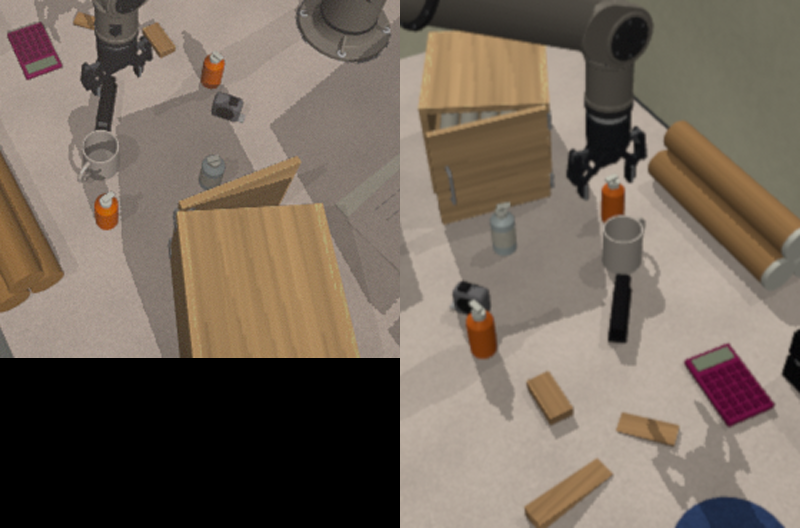

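Run:
```python
from h import *
cs={n:cam(n) for n in("scene","side")}
for n,u,v in (("scene",328,281),("side",233.8,170)): print("head",ray(cs[n],u,v,.108).round(3))
for n,u,v in (("scene",327,297),("side",235,194)): print("foot-ish",ray(cs[n],u,v,.02).round(3))
z=np.load("side0.npz");P=z["P"];im=z["im"]
m=(P[...,2]>.002)&(z["d"]>0); k,l,s,ce=cv2.connectedComponentsWithStats(m.astype(np.uint8),connectivity=4)
for (u,v) in ((275,348),(325,308)):
    q=P[l==l[v,u]]; t=np.median(q,0); e=q[np.linalg.norm(q[:,:2]-t[:2],axis=1)<.11]
    w=cv2.fitLine(e[:,:2].astype(np.float32),cv2.DIST_L2,0,.01,.01).ravel(); a=(e[:,:2]-w[2:])@w[:2]
    print("axis",w.round(3),np.degrees(np.arctan2(w[1],w[0])).round(1),"ext",np.percentile(a,[1,99]).round(3))
    for b in np.arange(-.08,.081,.02):
        g=abs(a-b)<.01
        if g.sum()>5: print(b.round(2),g.sum(),np.median(e[g],0).round(3),np.percentile(e[g,2],90).round(3))
```

```text
head [0.552 0.186 0.108]
head [0.552 0.188 0.108]
foot-ish [0.552 0.2   0.02 ]
foot-ish [0.541 0.173 0.02 ]
axis [ 0.979  0.204  0.379 -0.367] 11.7 ext [-0.066  0.082]
-0.06 161 [ 0.32  -0.379  0.026] 0.031
-0.04 143 [ 0.34  -0.377  0.025] 0.029
-0.02 132 [ 0.36  -0.371  0.021] 0.025
0.0 125 [ 0.379 -0.368  0.018] 0.021
0.02 124 [ 0.398 -0.364  0.014] 0.018
0.04 115 [ 0.418 -0.36   0.011] 0.014
0.06 101 [ 0.439 -0.354  0.008] 0.011
0.08 63 [ 0.455 -0.35   0.005] 0.008
axis [ 0.662 -0.749  0.563 -0.331] -48.5 ext [-0.055  0.045]
-0.06 24 [ 0.528 -0.29   0.004] 0.006
-0.04 62 [ 0.537 -0.301  0.004] 0.007
-0.02 81 [ 0.55  -0.316  0.005] 0.008
0.0 91 [ 0.564 -0.332  0.007] 0.01
0.02 103 [ 0.576 -0.346  0.007] 0.01
0.04 85 [ 0.588 -0.36   0.008] 0.011
```

Emit:
{"method": "play_rows", "body": {"deltas": [[75,[24,-15,0],[0,0,0.18]],[75,[48,-31,0],[0,0,0.36]],[75,[72,-47,0],[0,0,0.54]],[75,[96,-63,0],[0,0,0.72]],[75,[120,-79,0],[0,0,0.9]],[75,[144,-95,0],[0,0,1.08]],[75,[168,-110,0],[0,0,1.26]],[75,[186,-122,0],[0,0,1.44]]]}}

```text
clock: 1.15
tcp_pos: [0.5516, 0.1872, 0.2304]
orientation: [-3.135, -0.198, 0.003]
contact_force: [0.2, -0.1, 0.4]
grip_width: 0.0751
```

Emit:
{"method": "play_rows", "body": {"deltas": [[75,[0,0,0],[0,0,0.13]],[75,[0,0,0],[0,0,0.13]]]}}

```text
clock: 1.4
tcp_pos: [0.5512, 0.1876, 0.2302]
orientation: [3.141, -0.003, -0.004]
contact_force: [-0.9, -0.5, 0.1]
grip_width: 0.0753
```

Run:
```python
from h import *
o=r.get_obs(); print(o["clock"],o["joints"].round(2))
im,d,c,P=snap("wrist","w1.png")
np.savez("w1.npz",im=im,d=d,P=P)
m=(P[...,2]>.095)&(P[...,2]<.125)&(d>0); q=P[m]; g=np.linalg.norm(q[:,:2]-[.552,.187],axis=1)<.04
q=q[g]; print(g.sum(),q.mean(0).round(3),q.min(0).round(3),q.max(0).round(3))
g=(np.linalg.norm(P[...,:2]-[.552,.187],axis=-1)<.05)&(P[...,2]>.01)&(P[...,2]<.09); q=P[g]; print(g.sum(),q.min(0).round(3),q.max(0).round(3))
print(tool(o,[.552,.187,.05]))
```

```text
1.4 [-0.65  0.33  0.27  1.8  -0.1   1.03 -1.91]
947 [0.554 0.189 0.112] [0.539 0.177 0.095] [0.569 0.202 0.118]
2402 [0.526 0.165 0.01 ] [0.574 0.214 0.09 ]
[  1.2   0.5 180.2]
```

View pics/w1.png

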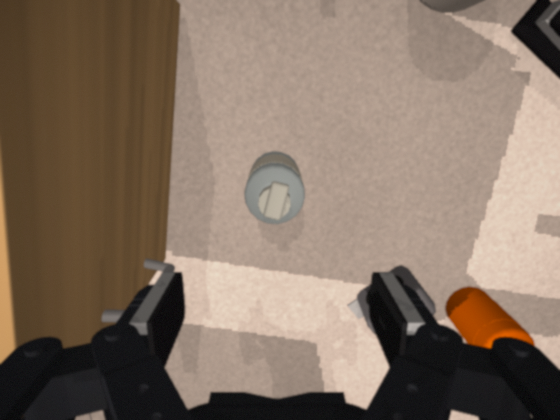

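The wrist view shows the bottle from above at (275,195), under the gripper. The door is on the left, and the tape measure (400,300) and orange bottle (490,320) are well away.

Emit:
{"method": "play_rows", "body": {"deltas": [[75,[-1,1,50],[0,0,0]],[75,[-1,1,100],[0,0,0]],[75,[-1,1,150],[0,0,0]],[75,[-1,1,175],[0,0,0]],[75,[-1,1,175],[0,0,0]],[40,[-1,1,175],[0,0,0]],[40,[-1,1,175],[0,0,0]],[40,[-1,1,175],[0,0,0]]], "squeeze": 25}}

```text
clock: 2.45
tcp_pos: [0.5513, 0.1865, 0.0569]
orientation: [-3.141, 0.001, -0.001]
contact_force: [-0.3, -0.1, 7.2]
grip_width: 0.049
```

Emit:
{"method": "play_rows", "body": {"deltas": [[40,[0,0,-10],[0,0,0]],[40,[0,0,-20],[0,0,0]],[40,[-25,0,-20],[0,0,0]],[40,[-60,-4,-20],[0,0,0]],[40,[-95,-8,-20],[0,0,0]],[40,[-130,-10,-20],[0,0,0]],[40,[-143,-10,-20],[0,0,0]],[40,[-143,-10,-20],[0,0,0]]]}}

```text
clock: 3.45
tcp_pos: [0.4084, 0.1968, 0.0773]
orientation: [-3.14, 0.0, -0.002]
contact_force: [-0.4, -0.6, -1.3]
grip_width: 0.0492
```

Emit:
{"method": "play_rows", "body": {"deltas": [[40,[0,0,10],[0,0,0]],[40,[0,0,18],[0,0,0]],[40,[0,0,20.5],[0,0,0]],[40,[0,0,20.5],[0,0,0]],[75,[0,0,20],[0,0,0]],[75,[0,0,20],[0,0,0]],[75,[0,0,20],[0,0,0]]]}}

```text
clock: 4.32
tcp_pos: [0.4084, 0.1968, 0.0573]
orientation: [-3.14, 0.0, -0.002]
contact_force: [-0.8, -0.7, -1.0]
grip_width: 0.0748
```

Emit:
{"method": "play_rows", "body": {"deltas": [[75,[0,0,-50],[0,0,0]],[75,[0,0,-100],[0,0,0]],[75,[0,0,-150],[0,0,0]],[60,[0,0,-200],[0,0,0]],[50,[10,-20,-230],[0,0,0]],[50,[20,-40,-240],[0,0,0]],[50,[20,-40,-240],[0,0,0]]]}}

```text
clock: 5.2
tcp_pos: [0.4286, 0.2378, 0.298]
orientation: [-3.139, -0.002, -0.004]
contact_force: [0.0, -0.4, -0.1]
grip_width: 0.0498
```

Run:
```python
from h import *
o=r.get_obs(); print(o["clock"],o["joints"].round(2),o["tcp_pos"].round(3))
im,d,c,P=snap("wrist","w2.png"); np.savez("w2.npz",im=im,d=d,P=P)
ims,ds,c2,Ps=snap("scene","s2.png")
for PP,dd in((P,d),(Ps,ds)):
    g=(np.linalg.norm(PP[...,:2]-[.408,.197],axis=-1)<.05)&(PP[...,2]>.01)&(dd>0); q=PP[g]
    print("bottle",g.sum(),q.min(0).round(3) if g.sum() else"",q.max(0).round(3) if g.sum() else "")
    # door top / cupboard top
m=(abs(P[...,2]-.243)<.006)&(d>0); k,l,s,ce=cv2.connectedComponentsWithStats(m.astype(np.uint8))
for i in range(1,k):
    if s[i,4]>100:
        pts=np.argwhere(l==i)[:,::-1]; ap=cv2.approxPolyDP(cv2.convexHull(pts.astype(np.int32)),4,True)[:,0]
        print(s[i],[(a.tolist(),ray(c,*a.astype(float),.243)[:2].round(3).tolist()) for a in ap])
cv2.imwrite("pics/c2.png",np.hstack([cv2.resize(im,(400,300)),cv2.resize(ims[200:410,250:530],(400,300))])[:,:,::-1])
```

```text
5.2 [-0.88  0.1   0.27  1.92 -0.03  1.13 -2.17] [0.429 0.238 0.298]
bottle 22622 [0.384 0.175 0.01 ] [0.447 0.236 0.384]
bottle 2234 [0.358 0.155 0.01 ] [0.457 0.246 0.715]
[  0   0   8  32 124] [([7, 0], [0.548, 0.365]), ([0, 31], [0.534, 0.371]), ([0, 0], [0.548, 0.368])]
[ 126    0   39  179 5577] [([164, 0], [0.548, 0.291]), ([155, 175], [0.464, 0.303]), ([148, 178], [0.462, 0.307]), ([126, 174], [0.465, 0.319]), ([131, 0], [0.548, 0.307])]
```

View pics/c2.png

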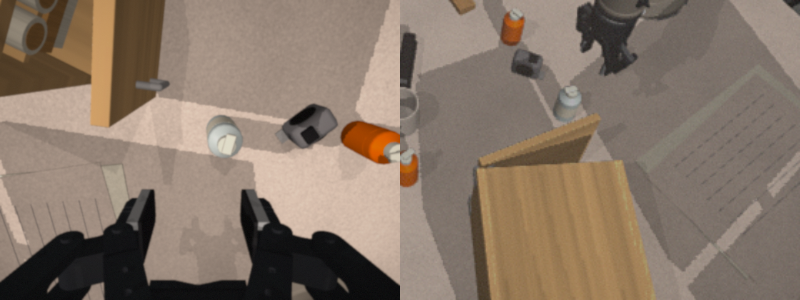

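Bottle upright at (0.408, 0.197), 0.31 m from the hinge. The door top gives hinge ≈ (0.708, 0.276) and door direction 172°. Next I pinch the top edge 215 mm out.

Emit:
{"method": "play_rows", "body": {"deltas": [[50,[30,-30,0],[0,0,0.07]],[50,[60,-60,0],[0,0,0.141]],[50,[66,-68,0],[0,0,0.141]],[50,[66,-68,40],[0,0,0.141]],[50,[66,-68,82],[0,0,0.141]],[50,[66,-68,82],[0,0,0.141]],[5,[66,-68,82],[0,0,0.141]],[5,[66,-68,82],[0,0,0.141]]], "squeeze": 40}}

```text
clock: 6.3
tcp_pos: [0.4945, 0.3042, 0.2167]
orientation: [-3.131, 0.222, -0.004]
contact_force: [-4.0, -1.5, 4.4]
grip_width: 0.0148
```

Emit:
{"method": "play_rows", "body": {"deltas": [[5,[0,0,0],[0,0,0]],[5,[0,0,0],[0,0,0]],[5,[0,0,0],[0,0,0]]]}}

```text
clock: 6.68
tcp_pos: [0.4947, 0.3044, 0.2169]
orientation: [-3.131, 0.221, -0.004]
contact_force: [1.6, 2.3, -1.9]
grip_width: 0.0142
```

```bash
cat > arc.py <<'E'
from h import *
import sys
H=np.array([.708,.276]); end=float(sys.argv[1]); n=int(sys.argv[2])
o=r.get_obs(); p=o["tcp_pos"]; v=p[:2]-H; a0=np.degrees(np.arctan2(v[1],v[0]))%360; L=np.linalg.norm(v)
print(o["clock"],p.round(4),o["grip_width"],o["contact_force"].round(1),"a0",a0.round(2),"L",L.round(4),o["joints"].round(2))
for i in range(1,n+1):
    a=np.radians(a0+(end-a0)*i/n); t=tool(o,[*(H+L*np.array([np.cos(a),np.sin(a)])),p[2]])
    print([5,[round(float(t[0])),round(float(t[1])),0],[0,0,round(-float(a-np.radians(a0)),3)]],end=", ")
E
python3 arc.py 207 8
```

```text
6.675 [0.4947 0.3044 0.2169] 0.014192352215970584 [ 1.6  2.3 -1.9] a0 172.41 L 0.2152 [-0.87  0.34  0.27  1.82 -0.11  0.99 -2.27]
[5, [1, 16, 0], [0, 0, -0.075]], [5, [3, 32, 0], [0, 0, -0.151]], [5, [6, 48, 0], [0, 0, -0.226]], [5, [10, 64, 0], [0, 0, -0.302]], [5, [16, 79, 0], [0, 0, -0.377]], [5, [22, 94, 0], [0, 0, -0.453]], [5, [30, 108, 0], [0, 0, -0.528]], [5, [39, 122, 0], [0, 0, -0.604]],
```

Emit:
{"method": "play_rows", "body": {"deltas": [[5,[1,16,0],[0,0,-0.075]],[5,[3,32,0],[0,0,-0.151]],[5,[6,48,0],[0,0,-0.226]],[5,[10,64,0],[0,0,-0.302]],[5,[16,79,0],[0,0,-0.377]],[5,[22,94,0],[0,0,-0.453]],[5,[30,108,0],[0,0,-0.528]],[5,[39,122,0],[0,0,-0.604]]]}}

```text
clock: 7.68
tcp_pos: [0.5166, 0.1783, 0.2169]
orientation: [-3.054, -0.724, -0.007]
contact_force: [4.2, 3.2, -4.5]
grip_width: 0.0143
```

```bash
python3 arc.py 242 8
```

```text
7.675 [0.5166 0.1783 0.2169] 0.014292191051883885 [ 4.2  3.2 -4.5] a0 207.06 L 0.2149 [-0.62  0.28  0.21  1.9  -0.07  0.97 -1.48]
[5, [1, 16, 0], [0, 0, -0.076]], [5, [3, 33, 0], [0, 0, -0.152]], [5, [6, 49, 0], [0, 0, -0.229]], [5, [10, 64, 0], [0, 0, -0.305]], [5, [16, 80, 0], [0, 0, -0.381]], [5, [23, 95, 0], [0, 0, -0.457]], [5, [31, 109, 0], [0, 0, -0.534]], [5, [40, 123, 0], [0, 0, -0.61]],
```

Emit:
{"method": "play_rows", "body": {"deltas": [[5,[1,16,0],[0,0,-0.076]],[5,[3,33,0],[0,0,-0.152]],[5,[6,49,0],[0,0,-0.229]],[5,[10,64,0],[0,0,-0.305]],[5,[16,80,0],[0,0,-0.381]],[5,[23,95,0],[0,0,-0.457]],[5,[31,109,0],[0,0,-0.534]],[5,[40,123,0],[0,0,-0.61]]]}}

```text
clock: 8.68
tcp_pos: [0.6076, 0.086, 0.2169]
orientation: [-2.695, -1.61, -0.007]
contact_force: [-0.1, 1.6, -1.9]
grip_width: 0.0143
```

Emit:
{"method": "play_rows", "body": {"deltas": [[5,[0,0,0],[0,0,0]],[40,[0,0,0],[0,0,0]],[40,[0,0,0],[0,0,0]],[40,[0,0,-40],[0,0,0]],[40,[0,0,-80],[0,0,0]],[40,[0,0,-100],[0,0,0]],[40,[0,0,-100],[0,0,0]]]}}

```text
clock: 9.55
tcp_pos: [0.608, 0.0857, 0.3188]
orientation: [-2.696, -1.61, -0.013]
contact_force: [0.3, 0.4, -1.5]
grip_width: 0.0399
```

Run:
```python
from h import *
o=r.get_obs(); print(o["clock"],o["joints"].round(2),o["tcp_pos"].round(3))
for n in ("wrist","scene","side"):
    im,d,c,P=snap(n,n+"3.png")
    m=(abs(P[...,2]-.243)<.007)&(d>0)&(P[...,0]>.4)&(P[...,0]<.9)&(P[...,1]>0)&(P[...,1]<.7); k,l,s,ce=cv2.connectedComponentsWithStats(m.astype(np.uint8))
    for i in range(1,k):
        if s[i,4]>60:
            pts=np.argwhere(l==i)[:,::-1]; ap=cv2.approxPolyDP(cv2.convexHull(pts.astype(np.int32)),3,True)[:,0]
            print(n,s[i],[(a.tolist(),ray(c,*a.astype(float),.243)[:2].round(3).tolist()) for a in ap])
```

```text
9.55 [-0.37  0.3   0.16  1.61 -0.06  1.22 -0.69] [0.608 0.086 0.319]
wrist [ 261    0   28  272 6965] [([287, 271], [0.599, 0.055]), ([265, 271], [0.587, 0.061]), ([261, 0], [0.66, 0.198]), ([288, 0], [0.673, 0.192])]
scene [294 231  13  83 476] [([301, 313], [0.713, 0.273]), ([294, 231], [0.598, 0.055]), ([299, 231], [0.585, 0.062]), ([306, 312], [0.7, 0.277])]
scene [  304   312   128   108 11521] [([431, 419], [0.594, 0.63]), ([315, 419], [0.82, 0.5]), ([304, 318], [0.713, 0.288]), ([405, 312], [0.481, 0.404])]
side [ 182   58   65   53 2868] [([243, 58], [0.793, 0.577]), ([246, 91], [0.703, 0.379]), ([236, 107], [0.634, 0.314]), ([182, 109], [0.481, 0.392]), ([188, 60], [0.616, 0.667])]
side [261 109   6  50 256] [([266, 158], [0.595, 0.046]), ([261, 153], [0.593, 0.073]), ([261, 109], [0.697, 0.263]), ([265, 110], [0.705, 0.252])]
```

View pics/wrist3.png

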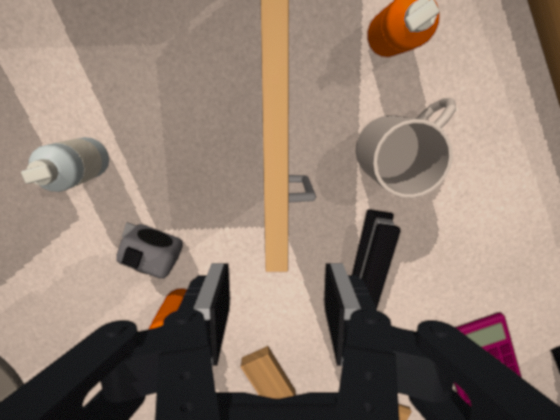

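The wrist view shows the door square: free end at (277,271), measured at a ≈ 88.7°. The bottle is upright at (70,165), and the stapler (375,260) and offcut (268,375) are near the wedge lane. I use the half-turned grasp so the wrist camera stays away from the door.

Run:
```python
from h import *
o=r.get_obs()
print(tool(o,[.47,-.145,.28]))
m=r.camera_model("wrist"); print(np.array(m["T_tool_cam"]).round(3).tolist())
c=cam("wrist",o)
for u,v in((366,308),(398,230),(358,240),(375,212)): print(ray(c,u,v,.05).round(3))
for u,v in((243,358),(265,348)): print("offcut",ray(c,u,v,.022).round(3))
```

```text
[-267.8  -10.8   34.6]
[[-0.001, -0.955, -0.297, 0.076], [1.0, -0.001, -0.0, 0.001], [0.0, -0.297, 0.955, -0.141], [0.0, 0.0, 0.0, 1.0]]
[ 0.621 -0.123  0.05 ]
[ 0.696 -0.046  0.05 ]
[ 0.65  -0.035  0.05 ]
[ 0.681 -0.013  0.05 ]
offcut [ 0.435 -0.133  0.022]
offcut [ 0.47  -0.133  0.022]
```

Emit:
{"method": "play_rows", "body": {"deltas": [[60,[-34,-1,4],[0,0,-0.142]],[60,[-67,-3,8],[0,0,-0.284]],[60,[-100,-4,12],[0,0,-0.426]],[60,[-134,-5,17],[0,0,-0.568]],[60,[-168,-7,21],[0,0,-0.71]],[60,[-201,-8,25],[0,0,-0.852]],[60,[-235,-9,30],[0,0,-0.994]],[60,[-268,-11,34],[0,0,-1.136]]]}}

```text
clock: 10.7
tcp_pos: [0.4682, -0.1459, 0.2791]
orientation: [-1.399, -2.809, -0.004]
contact_force: [-0.0, 0.0, 0.0]
grip_width: 0.0598
```

Run:
```python
from h import *
o=r.get_obs(); print(tool(o,[.34,-.376,.22]),o["joints"].round(2))
T=R.from_rotvec(o["orientation"]).as_matrix(); print(np.degrees(np.arctan2(T[1,1],T[0,1])))
```

```text
[-106.7 -241.    58.4] [ 0.04  0.12  0.15  1.93 -0.03  1.09  0.85]
37.037220594684044
```

Emit:
{"method": "play_rows", "body": {"deltas": [[60,[-13,-30,7],[0,0,-0.141]],[60,[-27,-60,15],[0,0,-0.282]],[60,[-40,-90,22],[0,0,-0.423]],[60,[-53,-120,29],[0,0,-0.565]],[60,[-67,-150,36],[0,0,-0.706]],[60,[-80,-180,44],[0,0,-0.847]],[60,[-93,-211,51],[0,0,-0.988]],[60,[-107,-241,58],[0,0,-1.129]]]}}

```text
clock: 11.7
tcp_pos: [0.3389, -0.3764, 0.2189]
orientation: [0.328, -3.121, -0.009]
contact_force: [0.4, 1.0, 1.0]
grip_width: 0.0599
```

Emit:
{"method": "play_rows", "body": {"deltas": [[60,[0,0,0],[0,0,0]]]}}

```text
clock: 11.82
tcp_pos: [0.3363, -0.3778, 0.2173]
orientation: [0.321, -3.119, -0.011]
contact_force: [0.6, 0.8, 0.3]
grip_width: 0.0601
```

Run:
```python
from h import *
o=r.get_obs(); print(o["joints"].round(2),o["tcp_pos"].round(4))
T=R.from_rotvec(o["orientation"]).as_matrix(); print(np.degrees(np.arctan2(T[1,1],T[0,1])))
im,d,c,P=snap("wrist","w4.png")
hsv=cv2.cvtColor(im,cv2.COLOR_RGB2HSV)
m=(P[...,2]>.0025)&(P[...,2]<.04)&(d>0)&(abs(P[...,0]-.387)<.11)&(abs(P[...,1]+.366)<.06)
k,l,s,ce=cv2.connectedComponentsWithStats(m.astype(np.uint8),connectivity=4)
for i in range(1,k):
    if s[i,4]<500: continue
    q=P[l==i]; b=cv2.minAreaRect(q[:,:2].astype(np.float32)); print(s[i],b)
    w=cv2.fitLine(q[:,:2].astype(np.float32),cv2.DIST_L2,0,.01,.01).ravel(); w[:2]*=np.sign(w[0]); a=(q[:,:2]-w[2:])@w[:2]
    print("axis",np.degrees(np.arctan2(w[1],w[0])).round(1),"thick",(w[2:]+a.min()*w[:2]).round(4),"thin",(w[2:]+a.max()*w[:2]).round(4),np.percentile(q[:,2],[1,99]).round(3))
```

```text
[ 0.5   0.22  0.26  1.98 -0.07  0.96  2.56] [ 0.3363 -0.3778  0.2173]
101.76431789447732
[ 262  157   42  140 5246] ((0.389451801776886, -0.36118149757385254), (0.15015822649002075, 0.0378495492041111), 10.998308181762695)
axis 10.9 thick [ 0.3158 -0.3755] thin [ 0.4632 -0.3473] [0.003 0.028]
```

View pics/w4.png

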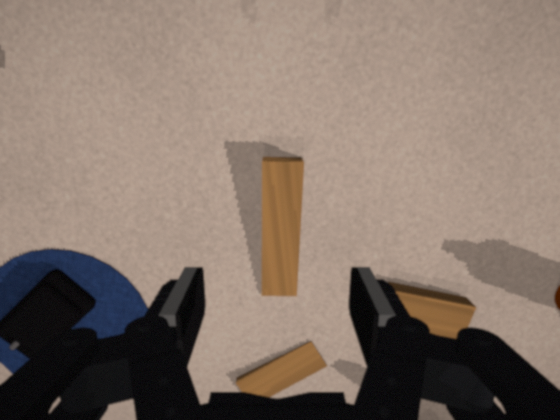

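The wrist view shows the wedge from (282,158), its thick end with the end face visible, to (280,296), its thin end. The shim is at (282,370) and the offcut at (435,305). With joint 7 this high, the turned grasp would run near its limit, so I turn back 180° and tilt the hand slightly towards the thick end. This keeps it clear of the door.

Emit:
{"method": "play_rows", "body": {"deltas": [[60,[0,0,0],[0,0,0.15]],[60,[0,0,0],[0,0,0.3]],[60,[0,0,0],[0,0,0.45]],[60,[0,0,0],[0,0,0.6]],[60,[0,0,0],[0,0,0.75]],[60,[0,0,0],[0,0,0.9]],[60,[0,0,0],[0,0,1.05]]]}}

```text
clock: 12.75
tcp_pos: [0.3379, -0.375, 0.2169]
orientation: [-1.289, -2.854, -0.007]
contact_force: [-1.1, -0.4, 0.3]
grip_width: 0.0597
```

Emit:
{"method": "play_rows", "body": {"deltas": [[60,[0,0,0],[0,0,0.15]],[60,[0,0,0],[0,0,0.3]],[60,[0,0,0],[0,0,0.45]],[60,[0,0,0],[0,0,0.6]],[60,[0,0,0],[0,0,0.75]],[60,[0,0,0],[0,0,0.9]],[60,[0,0,0],[0,0,1.05]]]}}

```text
clock: 13.62
tcp_pos: [0.3386, -0.3734, 0.2164]
orientation: [-2.548, -1.817, 0.001]
contact_force: [-0.4, 1.0, 0.6]
grip_width: 0.0597
```

Emit:
{"method": "play_rows", "body": {"deltas": [[60,[0,0,0],[0,0,0.15]],[60,[0,0,0],[0,0,0.3]],[60,[0,0,0],[0,0,0.45]],[60,[0,0,0],[0,0,0.6]],[60,[0,0,0],[0,0,0.75]],[60,[0,0,0],[0,0,0.9]],[60,[0,0,0],[0,0,1.05]]]}}

```text
clock: 14.5
tcp_pos: [0.3392, -0.3718, 0.2159]
orientation: [-3.117, -0.288, 0.011]
contact_force: [-0.3, -0.3, -0.3]
grip_width: 0.06
```

```bash
cat > goal.py <<'E'
from h import *
import sys
# goal: TCP x y z, yaw of tool x deg, tilt deg (top leaning to -tool x)
def goal(o,x,y,z,yaw,tilt):
    T0=R.from_rotvec(o["orientation"])
    a=np.radians(yaw); X=[np.cos(a),np.sin(a),0]; Y=[np.sin(a),-np.cos(a),0]
    T=R.from_matrix(np.array([X,Y,[0,0,-1]]).T)*R.from_rotvec([0,np.radians(tilt),0])
    return tool(o,[x,y,z]),(T0.inv()*T).as_rotvec().round(3)
if __name__=="__main__":
    o=r.get_obs(); print(o["clock"],o["tcp_pos"].round(4),o["joints"].round(2),o["contact_force"].round(1),o["grip_width"])
    print(goal(o,*map(float,sys.argv[1:])))
E
python3 goal.py .3345 -.3717 .06 10.9 12; python3 goal.py .3345 -.3717 .005 10.9 12
```

```text
14.5 [ 0.3392 -0.3718  0.2159] [ 0.05  0.27  0.8   2.01 -0.24  0.97 -0.42] [-0.3 -0.3 -0.3] 0.059963850352597325
(array([ -3.7,   0.8, 155.9]), array([-0.011,  0.215, -0.007]))
14.5 [ 0.3392 -0.3718  0.2159] [ 0.05  0.27  0.8   2.01 -0.24  0.97 -0.42] [-0.3 -0.3 -0.3] 0.059963850352597325
(array([ -3.4,   1.5, 210.9]), array([-0.011,  0.215, -0.007]))
```

Emit:
{"method": "play_rows", "body": {"deltas": [[60,[-1,0,40],[-0.003,0.07,0]],[60,[-2,0,80],[-0.006,0.14,-0.004]],[60,[-3,1,120],[-0.011,0.215,-0.007]],[60,[-4,1,156],[-0.011,0.215,-0.007]],[60,[-4,1,180],[-0.011,0.215,-0.007]],[60,[-4,1,180],[-0.011,0.215,-0.007]]]}}

```text
clock: 15.25
tcp_pos: [0.3337, -0.3695, 0.0343]
orientation: [-3.087, -0.293, -0.321]
contact_force: [-0.3, -0.8, -0.1]
grip_width: 0.0598
```

```bash
python3 goal.py .3345 -.3717 .004 10.9 12
```

```text
15.25 [ 0.3337 -0.3695  0.0343] [ 0.48  0.5   0.43  2.21 -0.85  0.52  0.23] [-0.3 -0.8 -0.1] 0.059806684806849614
(array([-5.8,  2.4, 29.7]), array([-0.004,  0.002, -0.001]))
```

Emit:
{"method": "play_rows", "body": {"deltas": [[55,[-3,2,15],[0,0,0]],[50,[-6,2,25],[0,0,0]],[50,[-6,2,29],[0,0,0]],[50,[-6,2,29],[0,0,0]],[30,[-6,2,29],[0,0,0]],[30,[-6,2,29],[0,0,0]],[30,[-6,2,29],[0,0,0]]], "squeeze": 70}}

```text
clock: 16.12
tcp_pos: [0.3343, -0.3716, 0.0055]
orientation: [-3.088, -0.293, -0.322]
contact_force: [-2.6, 1.5, 5.5]
grip_width: 0.0368
```

Emit:
{"method": "play_rows", "body": {"deltas": [[30,[0,0,-10],[0,0,0]],[30,[6,0,-30],[0,0,0]],[30,[10,0,-55],[0,0,0]],[30,[10,0,-55],[0,0,0]]]}}

```text
clock: 16.62
tcp_pos: [0.3336, -0.3732, 0.0633]
orientation: [-3.09, -0.294, -0.326]
contact_force: [0.3, -1.0, -0.9]
grip_width: 0.0368
```

```bash
python3 goal.py .49 -.13 .06 62 12
python3 - <<'E'
from h import *
im,d,c,P=snap("wrist","w5.png"); im2,d2,c2,P2=snap("side","side5.png")
cv2.imwrite("pics/c5.png",np.hstack([cv2.resize(im,(400,300)),cv2.resize(im2[200:410,130:410],(400,300))])[:,:,::-1])
E
```

```text
16.625 [ 0.3336 -0.3732  0.0633] [ 0.43  0.45  0.5   2.2  -0.79  0.57  0.17] [ 0.3 -1.  -0.9] 0.03677928588216692
(array([ 194.4, -209.3,   45. ]), array([ 0.185, -0.001, -0.873]))
```

View pics/c5.png

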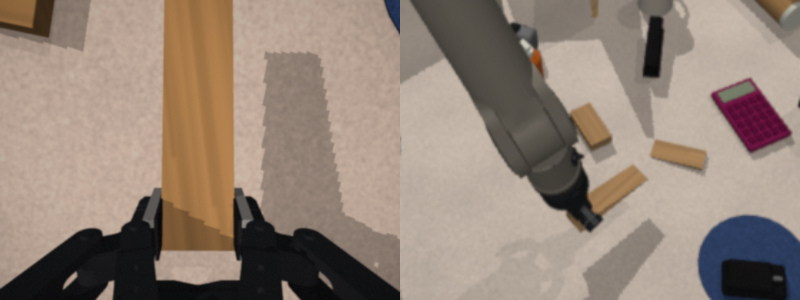

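The wedge is held straight: wrist crop axis near column 200, thick end about 15 mm behind the pads. Other items are undisturbed. Moving to the door corner.

```bash
python3 goal.py .515 -.088 .075 62 12
```

```text
16.725 [ 0.333  -0.372   0.0615] [ 0.43  0.46  0.49  2.2  -0.79  0.57  0.17] [-0.6  0.7 -1.1] 0.036356550142392995
(array([ 230. , -244.5,   35.8]), array([ 0.182, -0.001, -0.873]))
```

Emit:
{"method": "play_rows", "body": {"deltas": [[30,[28,-30,0],[0.022,0,-0.109]],[30,[57,-61,2],[0.045,0,-0.218]],[30,[86,-92,6],[0.068,0,-0.327]],[30,[115,-122,12],[0.091,0,-0.436]],[30,[144,-153,18],[0.114,0,-0.545]],[30,[172,-183,24],[0.136,0,-0.655]],[30,[201,-214,30],[0.159,0,-0.764]],[30,[230,-244,36],[0.182,0,-0.873]]]}}

```text
clock: 17.73
tcp_pos: [0.515, -0.0871, 0.0738]
orientation: [-2.586, -1.559, -0.271]
contact_force: [0.1, 0.3, -0.9]
grip_width: 0.0365
```

Emit:
{"method": "play_rows", "body": {"deltas": [[30,[0,0,0],[0,0,0]]]}}

```text
clock: 17.85
tcp_pos: [0.5165, -0.0835, 0.0731]
orientation: [-2.579, -1.567, -0.272]
contact_force: [-0.2, -0.8, -0.6]
grip_width: 0.0368
```

```bash
python3 goal.py .524 -.071 .02 62 12
python3 - <<'E'
from h import *
im,d,c,P=snap("wrist","w6.png")
# door top free end & wedge axis
m=(abs(P[...,2]-.243)<.007)&(d>0); print(m.sum())
m=(P[...,2]>.05)&(P[...,2]<.12)&(d>0)
k,l,s,ce=cv2.connectedComponentsWithStats(m.astype(np.uint8))
for i in range(1,k):
    if s[i,4]>400:
        q=P[l==i]; print(s[i],q.min(0).round(3),q.max(0).round(3))
E
```

```text
17.85 [ 0.5165 -0.0835  0.0731] [-0.05  0.45  0.26  2.1  -0.56  0.62  0.17] [-0.2 -0.8 -0.6] 0.03676053434398188
(array([ 3.1,  1. , 54.9]), array([-0.004, -0.002,  0.009]))
0
[  169     0   216   365 39839] [ 0.489 -0.11   0.071] [0.587 0.026 0.12 ]
[541   7  19  50 611] [ 0.671 -0.054  0.05 ] [ 0.686 -0.033  0.053]
[  0  64  18  71 785] [0.432 0.033 0.05 ] [0.452 0.06  0.058]
[   0  230   60  115 4996] [ 0.398 -0.053  0.05 ] [ 0.425 -0.006  0.084]
```

View pics/w6.png

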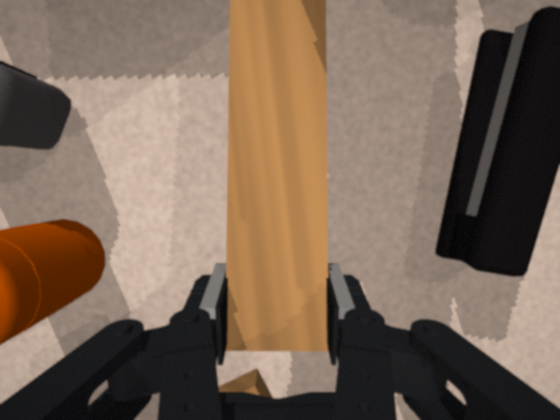

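Emit:
{"method": "play_rows", "body": {"deltas": [[30,[1,0,20],[0,0,0]],[30,[2,1,40],[-0.004,-0.002,0.009]],[30,[3,1,55],[-0.004,-0.002,0.009]],[30,[3,1,55],[-0.004,-0.002,0.009]]]}}

```text
clock: 18.4
tcp_pos: [0.5211, -0.0732, 0.0184]
orientation: [-2.593, -1.55, -0.266]
contact_force: [0.1, 0.5, -0.1]
grip_width: 0.0365
```

```bash
python3 goal.py .524 -.071 .0065 62 12; python3 goal.py .5465 -.0285 .006 62 12
```

```text
18.4 [ 0.5211 -0.0732  0.0184] [-0.02  0.55  0.2   2.11 -0.64  0.51  0.23] [ 0.1  0.5 -0.1] 0.036546096465256916
(array([ 0.8,  1.5, 12.3]), array([-0.003,  0.003, -0.005]))
18.4 [ 0.5211 -0.0732  0.0184] [-0.02  0.55  0.2   2.11 -0.64  0.51  0.23] [ 0.1  0.5 -0.1] 0.036546096465256916
(array([47.8,  1.2, 22.7]), array([-0.003,  0.003, -0.005]))
```

Emit:
{"method": "play_rows", "body": {"deltas": [[30,[0,1,6],[0,0,0]],[30,[1,1,12],[-0.003,0.003,-0.005]],[30,[1,1,12],[-0.003,0.003,-0.005]],[30,[12,1,15],[-0.003,0.003,-0.005]],[30,[24,1,17],[-0.003,0.003,-0.005]],[30,[36,1,20],[-0.003,0.003,-0.005]],[30,[48,1,22.5],[-0.003,0.003,-0.005]],[30,[48,1,22.5],[-0.003,0.003,-0.005]]]}}

```text
clock: 19.4
tcp_pos: [0.547, -0.0265, 0.0063]
orientation: [-2.587, -1.56, -0.274]
contact_force: [-0.5, -0.4, -1.0]
grip_width: 0.0365
```

```bash
python3 goal.py .5554 -.0117 .006 62 12
python3 - <<'E'
from h import *
im,d,c,P=snap("wrist","w7.png")
K=1
E
```

```text
19.4 [ 0.547  -0.0265  0.0063] [-0.1   0.58  0.18  2.08 -0.67  0.48  0.16] [-0.5 -0.4 -1. ] 0.036469882926847
(array([16.6,  0.5,  3.8]), array([-0.   , -0.001,  0.003]))
```

View pics/w7.png

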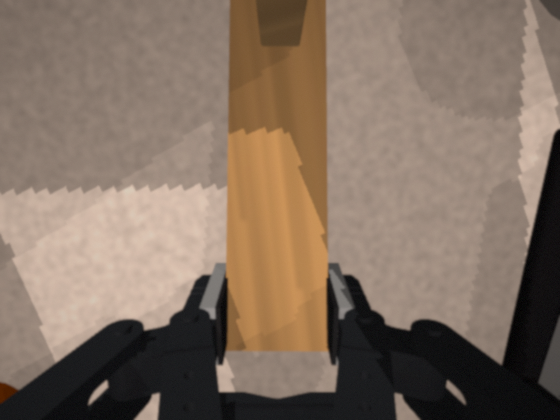

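The door's end face is centred on the wedge at (282,45) and no load shows yet. Now I drive in small steps and watch the force.

Emit:
{"method": "play_rows", "body": {"deltas": [[30,[5,0,1],[0,0,0]],[30,[10,0,2],[0,0,0]],[30,[14,0,3],[0,0,0]],[30,[14,0,3],[0,0,0]]]}}

```text
clock: 19.95
tcp_pos: [0.5532, -0.0146, 0.006]
orientation: [-2.588, -1.559, -0.273]
contact_force: [-0.0, -0.1, -1.8]
grip_width: 0.0366
```

Emit:
{"method": "play_rows", "body": {"deltas": [[30,[3,0,0.6],[0,0,0]],[30,[6,0,1.3],[0,0,0]],[30,[6,0,1.3],[0,0,0]],[30,[6,0,1.3],[0,0,0]]]}}

```text
clock: 20.45
tcp_pos: [0.5556, -0.0099, 0.0057]
orientation: [-2.589, -1.558, -0.271]
contact_force: [-3.4, -4.4, -2.9]
grip_width: 0.0367
```

Emit:
{"method": "play_rows", "body": {"deltas": [[30,[3,0,0.6],[0,0,0]],[30,[5,0,1.1],[0,0,0]],[30,[5,0,1.1],[0,0,0]],[30,[5,0,1.1],[0,0,0]]]}}

```text
clock: 20.95
tcp_pos: [0.5576, -0.0063, 0.0056]
orientation: [-2.591, -1.557, -0.27]
contact_force: [-3.0, -4.7, -2.3]
grip_width: 0.0365
```

```bash
python3 goal.py .5625 .0015 .006 62 12
```

```text
20.95 [ 0.5576 -0.0063  0.0056] [-0.15  0.59  0.19  2.06 -0.66  0.49  0.11] [-3.  -4.7 -2.3] 0.03652384687423619
(array([9.1, 0.6, 1.5]), array([-0.   ,  0.001,  0.   ]))
```

Emit:
{"method": "play_rows", "body": {"deltas": [[30,[3,0,0.6],[0,0,0]],[30,[6,0,1.2],[0,0,0]],[30,[6,0,1.2],[0,0,0]],[30,[6,0,1.2],[0,0,0]]]}}

```text
clock: 21.45
tcp_pos: [0.5601, -0.0022, 0.0056]
orientation: [-2.592, -1.556, -0.269]
contact_force: [-2.9, -6.6, -0.8]
grip_width: 0.0363
```

Emit:
{"method": "play_rows", "body": {"deltas": [[30,[3,0,0.6],[0,0,0]],[30,[6,0,1.2],[0,0,0]],[30,[6,0,1.2],[0,0,0]],[30,[6,0,1.2],[0,0,0]]]}}

```text
clock: 21.95
tcp_pos: [0.5623, 0.0012, 0.0056]
orientation: [-2.595, -1.554, -0.267]
contact_force: [-5.0, -7.7, 0.3]
grip_width: 0.0364
```

Run:
```python
from h import *
o=r.get_obs();E=np.array([.5925,.058]);u=np.array([.4695,.883])
print(o["clock"],o["tcp_pos"].round(4),"toe in",((o["tcp_pos"][:2]-E)@u*1000+131).round(1),"lat",np.cross(u,o["tcp_pos"][:2]-E).round(4),o["contact_force"].round(1))
# door top height: before vs after
for n in("scene","side"):
    im,d,c,P=snap(n,n+"8.png"); im0=cv2.cvtColor(cv2.imread("pics/%s3.png"%n),cv2.COLOR_BGR2GRAY).astype(np.float32)
    g=cv2.cvtColor(im,cv2.COLOR_RGB2GRAY).astype(np.float32)
    x,y,w,h=(286,222,26,50) if n=="scene" else (252,130,24,60)
    print(n,cv2.phaseCorrelate(im0[y:y+h,x:x+w],g[y:y+h,x:x+w],cv2.createHanningWindow((w,h),cv2.CV_32F)))
    m=(np.linalg.norm(P[...,:2]-[.6,.075],axis=-1)<.035)&(P[...,2]>.22)&(P[...,2]<.27)&(d>0); print(n,m.sum(),"door top z",np.median(P[m][:,2]).round(4) if m.sum() else None)
```

```text
21.95 [0.5623 0.0012 0.0056] toe in 66.7 lat 0.0 [-5.  -7.7  0.3]
scene ((0.4672623062950354, 2.428356915416426), 0.2530947298473782)
scene 105 door top z 0.2458
side ((-4.672418043725806, 20.930249138251483), 0.04095825817849901)
side 0 door top z None<stdin>:3: DeprecationWarning: Arrays of 2-dimensional vectors are deprecated. Use arrays of 3-dimensional vectors instead. (deprecated in NumPy 2.0)
```

Run:
```python
from h import *
zz=[];
for i in range(3):
    im,d,c,P=snap("scene")
    def med(cx,cy,rad):
        m=(np.linalg.norm(P[...,:2]-[cx,cy],axis=-1)<rad)&(abs(P[...,2]-.245)<.01)&(d>0); return P[m][:,2].mean()
    zz.append([med(.6,.075,.03),med(.64,.14,.03),med(.65,.42,.08)])
print(np.mean(zz,0).round(5))
P0=np.load("scene0.npz"); P,d=P0["P"],P0["d"]
print([med(*q).round(5) for q in((.50,.304,.03),(.57,.295,.03),(.65,.42,.08))])
im,d,c,P=snap("wrist","w9.png")
hsv=cv2.cvtColor(im,cv2.COLOR_RGB2HSV); col=((hsv[:,278]).astype(int)); 
w=[i for i in range(420) if 8<hsv[i,278,0]<22 and hsv[i,278,1]>100]; print(w[0],w[-1]); w7=cv2.cvtColor(cv2.imread("pics/w7.png"),cv2.COLOR_BGR2HSV); w=[i for i in range(420) if 8<w7[i,278,0]<22 and w7[i,278,1]>100]; print(w[0],w[-1])
```

```text
[0.24572 0.24571 0.24423]
[np.float64(0.24351), np.float64(0.24335), np.float64(0.24429)]
0 350
0 350
```

View pics/w9.png

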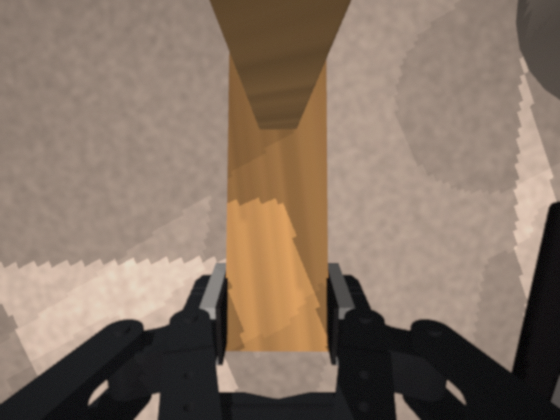

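The wedge hasn't slipped in the fingers (thick end still at row 350), and depth gives a door lift of about 2.3 mm. Release and retreat along the tool axis, away from the door.

Emit:
{"method": "play_rows", "body": {"deltas": [[36,[0,0,0],[0,0,0]],[48,[0,0,0],[0,0,0]],[55,[0,0,0],[0,0,0]],[55,[0,0,0],[0,0,0]],[55,[0,0,-15],[0,0,0]],[55,[0,0,-40],[0,0,0]],[55,[-5,0,-80],[0,0,0]],[55,[-20,0,-120],[0,0,0]]]}}

```text
clock: 23.25
tcp_pos: [0.5416, -0.0374, 0.1211]
orientation: [-2.594, -1.556, -0.268]
contact_force: [0.6, 0.4, 0.9]
grip_width: 0.055
```

Emit:
{"method": "play_rows", "body": {"deltas": [[55,[-20,0,-40],[0,0,0]],[55,[-40,0,-80],[0,0,0]],[55,[-60,0,-120],[0,0,0]],[55,[-60,0,-120],[0,0,0]],[55,[-60,0,-120],[0,0,0]]]}}

```text
clock: 23.88
tcp_pos: [0.5021, -0.1102, 0.2264]
orientation: [-2.593, -1.556, -0.269]
contact_force: [0.4, 0.0, -0.3]
grip_width: 0.0546
```

Run:
```python
from h import *
zz=[]
def med(cx,cy,rad):
    m=(np.linalg.norm(P[...,:2]-[cx,cy],axis=-1)<rad)&(abs(P[...,2]-.245)<.01)&(d>0); return P[m][:,2].mean()
for i in range(3):
    im,d,c,P=snap("scene","s10.png"); zz.append([med(.6,.075,.03),med(.64,.14,.03),med(.65,.42,.08)])
print("tops",np.mean(zz,0).round(5))
m=(abs(P[...,2]-.245)<.006)&(d>0)&(np.linalg.norm(P[...,:2]-[.63,.13],axis=-1)<.09)
q=P[m][:,:2].astype(np.float32); w=cv2.fitLine(q,cv2.DIST_L2,0,.01,.01).ravel(); print("door dir",np.degrees(np.arctan2(w[1],w[0])).round(1))
o=r.get_obs(); im,d,c,P=snap("wrist","w10.png"); print(o["clock"],o["tcp_pos"].round(3),o["contact_force"].round(1))
m=(P[...,2]>.006)&(P[...,2]<.034)&(d>0)&(np.linalg.norm(P[...,:2]-[.56,0],axis=-1)<.08)
q=P[m]; b=cv2.minAreaRect(q[:,:2].astype(np.float32)); print("wedge",b,q[:,2].max().round(4))
cv2.imwrite("pics/c10.png",cv2.resize(np.hstack([cv2.resize(im,(400,300)),cv2.resize(cv2.imread("pics/s10.png")[170:380,180:460][:,:,::-1],(400,300))]),None,fx=1,fy=1)[:,:,::-1])
```

```text
tops [0.24586 0.24578 0.24422]
door dir 62.0
24.025 [ 0.502 -0.11   0.225] [0.4 0.2 0.2]
wedge ((0.5761500000953674, 0.026489049196243286), (0.09715527296066284, 0.03778021037578583), 61.54253387451172) 0.0339
```

View pics/c10.png

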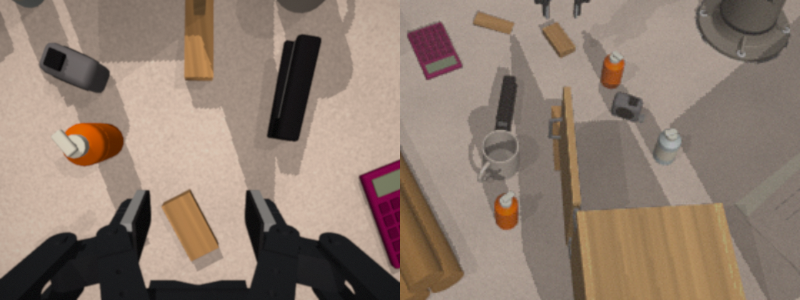

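The door is held at 62.0° (a ≈ 89°) and raised about 2.4 mm. The wedge sits flat in place with its thick end at crop (198,78), the bottle is upright at (667,147), and everything else is unmoved.

```bash
python3 -c "
from bench import r
print(r.hand_in())"
```

```text
the job is handed in; nothing more can be done
None
```

The door is wedged open and the job is handed in, at about 24 s on the robot's clock. The hand-in gave no verdict, so what follows rests on my own measurements.

**What I did:**
1. Set the pump bottle upright at about (0.408, 0.197), roughly 0.31 m from the hinge.
2. Swung the door square by pinching its top edge.
3. Took the wedge by its thick end and drove it in under the free corner, along the line of the door, then let go and backed off.

**Last checks, after release:**
- **Door angle:** about 89° open.
- **Door lift:** about 2.4 mm, from depth readings of the door top before and after. The cupboard top, used as a reference, did not change.
- **Wedge:** in line with the door. By the arm's position its thin end is about 67 mm in, and it had not slipped in the fingers. The last picture shows it lying in place.
- **Bottle and surroundings:** the bottle is upright, the other things look unmoved, and the gripper touches nothing (force near zero).

**Not confirmed:**
- **Drive force:** it peaked at about 9 N, below the roughly 12 N I expected for this lift, while depth and insertion agreed on the lift.
- **Wedge pressure:** I could not measure how hard the wedge presses on the door. From the weight and lift given it should be about 8 N.

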